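Draw the dried test strip and tip it to the light

ROBOT

A 6-joint arm with a two-finger parallel gripper is mounted at the origin on the work surface. World frame = base frame: x ahead of the robot, y to its left, z up, the work surface at z = 0. Lengths are in mm, angles in degrees, forces in N, time in s.
With the tool pointing down it reaches from about 300 to 850 mm from the base axis. Payload 4.2 kg.
Tool frame: the origin (TCP) lies at the centre of the arm's flange, where the gripper is bolted on; the fingertips stand 191 mm ahead of it and the grasp point (between the pads) lies 172 mm ahead of it; z points along the fingers, x is the direction in which the jaws open and shut, and the axes are right-handed (so a half turn about z gives the same grasp; the last joint's range is limited). The gripper opens to 91 mm and grips with 3 to 60 N. Pads are 32 mm wide; open, the fingers measure 118 mm over their backs; the gripper's body (76 mm by 178 mm) begins 60 mm behind the grasp point.
Start: joints at [65.432, 18.312, 89.639, -0, 72.044, -1.146], TCP at [228.564, 527.619, 404.776] pointing down, gripper open.
Joint ranges: [-177.97, 177.97], [-48.28, 115.42], [12.27, 149.76], [-77.06, 257.06], [2.81, 150.46], [-146.56, 146.56]. Speed limits (degrees/s): [147.25, 147.25, 180, 180, 180, 180].

INTERFACE

Orientations are given as [roll, pitch, yaw] about the fixed x, y, z axes, in that order (R = Rz(yaw) Ry(pitch) Rx(roll)).
In Python, from workcell import telemetry, imaging, env gives the robot as it stands. The module is installed in compiled form; this text tells all that it offers.
- The arm moves only by the tool jog_arm, never from a script. Its argument "series" is a list of rows, each a list of 3 entries, a list of its own where there are three numbers: the shift along the world's x, y, z in mm, then the turn, a rotation vector about the world's x, y, z in rad, then the opening, from 0 (shut) to 1 (fully open). In form: [[[x, y, z], [ax, ay, az], jaw], ...]. A call has exactly 5 rows; each row is the pose to reach, as a shift and turn from the pose measured when the call began; what a row does not reach only later rows make up. A row lasts 1/12 s, in which the tool goes at most 41.7 mm and 7.16 degrees, less where a joint would pass 70% of its speed; a pose out of reach is approached as far as the arm can. A call with a gripper value outside its range is refused whole. The fingers move at their own pace and stop on an object; "squeeze" is the grip in N (left out, the last holds). Time passes only in rows, so rows that repeat a pose let the fingers close, or fill a call up. It gives the time, the measured TCP pose, the force and the opening at its end, in the units of the state.
- telemetry.state(): the state, without advancing time (a new reading comes with each control period).
- imaging.grab_frame(name): name is "side" or "top" or "wrist"; returns a dict with "pixels" (420x560x3 uint8, red, green, blue), "fov_y" (degrees; the focal length in pixels is half the picture's height over the tangent of half this angle, whatever the lens; pixels are square), "cx", "cy" (the principal point, pixels), "k1" (the pictures are not rectified: a ray, as slopes to the right and down, at radius r is drawn at 1 + k1 r^2 times it, then the intrinsics apply), "R" (3x3) and "t" (3): a world point X has camera coordinates R X + t; the wrist camera has in their place "T_tool_cam" (4x4, takes a point from camera to tool coordinates, whose origin is the TCP and whose axes are the tool frame's). Camera axes: x right, y down, z forward; pixel columns grow to the right and rows downward; lengths in mm; the calibration is good to about 2 mm. A picture is of the moment at which its call begins: read the wrist's pose just before it. There is no depth.
- env.job_done(): hands the job in, once; it reports no verdict.
The state is a dict: "time_s": time; "qpos": joint angles; "qvel": joint speeds; "effort": joint torques, N m; "ee_pos": TCP position; "ee_rot": TCP orientation; "force": force on the tool from outside, world axes, zero at the start; "torque": the same for the moment, N m; "gripper_width": finger opening in mm.
Only numpy, scipy, OpenCV 4.12 (cv2) and the standard library are available. Lean on these libraries where they do the work, as an engineer would, in place of code of your own. Each camera call takes 0.05 s, during which the arm holds its last target.

TASK

The glazed test tiles have dried under the fan: push their slotted carriage along its rail, out from under the fan, until it drops into the detent of the open hand station. There draw the tall strip tile up out of its slot and tip it back about half-way between upright and flat, so that its glazed face looks up to the light. Finish still holding it like that in the gripper, its whole length above the tops of the other tiles, with the two square tiles left standing in their slots, the carriage in its detent, and the cup and the stamp not disturbed.

Things in the scene. Friction and masses are not known exactly. Their poses are not given: they have to be found in the camera images.
- rail: Fixed drying slide: aluminium base 100 x 560 x 16 mm with a steel rail along its own y axis and end stops. Origin under the middle of the base, on the bench, z up. Stations on the rail line (own x = 0): fan station at own y = -130 mm, hand station, open above, at own y = +110 mm.
- fan (a point): Middle of the fan housing's underside, 230 mm above the bench; axes parallel to the rail's. Grey box over the fan station, fixed: own x -75 to +75 mm, own y -85 to +85 mm, 50 mm thick, with a black block on top rising to 307 mm above the bench, carried by a column at own x = +95 mm. No tile can be drawn under it.
- carriage (a joint): Carriage position, m, growing towards the rail's own +y: 0 = fan-station detent (start), 0.240 = hand-station detent; end stops at -0.020 and 0.262. A spring roller holds it in a detent until pushed with about 8 N; between them it slides with about 1 N. Within about 4 mm of a detent the roller pulls it home; it stays when let go.
- handle (a point): Centre of the top of the carriage's push post, 110 mm above the bench. Upright black post, 18 mm in diameter, on a bracket 30 mm wide (its top 52 mm above the bench) that juts from the carriage to the rail's own -x: 140 mm from the rail line, level with the carriage's middle. It passes clear in front of the fan. Axes parallel to the rail's.
- rack (a point): Middle of the carriage plate's top (116 mm in x, 160 mm along y), 52 mm above the bench, on the rail line; axes parallel to the rail's. Two hardwood bars 14 mm thick at own x = -16 and +16 mm, tops 87 mm above the bench, have slots across at own y = -45, 0, +45 mm, 10.5 mm wide, 35 mm deep. One tile stands in each; which varies.
- strip: Tall strip tile: 8 mm thick (own x), 45 mm wide (own y), 130 mm tall (own z, to its top edge), 0.11 kg. Origin: centre of its underside. Own +x is the normal of the glazed white face; back and foot are bare red clay. Stands upright (may lean 4 degrees), top 182 mm above the bench, 55 mm above the squares' tops; glazed face to the rail's own +y.
- square_a: One of two equal square tiles, 8 mm thick (own x), 75 mm wide, 75 mm tall, standing upright in another slot, top edge 127 mm above the bench. Origin at the centre of its underside. To stay in its slot.
- square_b: The other square tile, as square_a.
- cup: White plastic cup, mouth down on the bench in front of the rail, to the left; 82 mm across at the bottom, 105 mm high; origin at the centre of its underside. Not to be disturbed.
- stamp: Wooden hand stamp on the bench in front of the rail, to the right; block 50 x 70 x 30 mm with a round grip, 60 mm high in all; origin at the centre of its underside. Not to be disturbed.
Not all that is in view belongs to the job. Leave any pink look-alike of the square_b alone.

How it is judged (in metres and radians):
On the way, in this order (a step that is already met when the one before it is completed fails the run):
1. the carriage stands in the detent of the hand station with the tiles still in it (value of joint carriage between 0.236 and 0.244 m and height (world z) of strip below 0.065 m), for 0.2 s.
2. the strip tile is drawn out above its slot, held by the fingers, the carriage in the detent (value of joint carriage between 0.236 and 0.244 m and height (world z) of strip above 0.09 m and contact force between strip and the fingers above 0.5 N and contact force between strip and rail below 0.05 N), for 0.1 s.
At the end, for the whole second after the job is handed in: Carriage in the hand detent (0.236 to 0.244 m); strip held by the fingers alone, still, underside over 130 mm above the bench, top edge uppermost (within 66 deg), glazed face up, its normal 25 to 55 deg from vertical; both squares upright in their slots (underside below 65 mm, within 0.2 rad) (value of joint carriage between 0.236 and 0.244 m and height (world z) of strip between 0.13 and 0.5 m and angle between strip's own x axis and vertical between 0.436 and 0.96 rad and angle between strip's own z axis and vertical below 1.15 rad and contact force between strip and the fingers above 0.5 N and contact force between strip and rail below 0.05 N and contact force between strip and square_a below 0.05 N and contact force between strip and square_b below 0.05 N and linear speed of strip below 0.03 m/s and height (world z) of each of square_a, square_b below 0.065 m and angle between each of square_a, square_b's own z axis and vertical below 0.2 rad); the arm keeps its last pose, push and grip.
It fails at once if a square tile is pulled out of its slot or tipped (not (height (world z) of square_a below 0.065 m and angle between square_a's own z axis and vertical below 0.2 rad) or not (height (world z) of square_b below 0.065 m and angle between square_b's own z axis and vertical below 0.2 rad)).
It fails at once if the cup or the stamp is disturbed (moved more than 20 mm, or the cup tipped) (distance of any of cup, stamp from where it was at the start of the episode above 0.02 m or angle between cup's own z axis and vertical above 0.3 rad).
It also fails if it takes over 58 s, if anything falls off the work surface, if the arm or the gripper's body presses on something with over 40 N, if the wrist force passes 120 N, or if a joint passes its speed limit or range.

## Working session

There is one attempt and no reset: what is moved stays moved. The work goes in short steps, Python scripts to look and compute and a tool call to move; the robot and the scene stay as the last step left them, time stands still between calls to the robot, and variables do not carry over. Pictures are saved under pics/ and viewed, and the job is handed in when it is done.

Besides the shell and the picture viewer there is one more tool, called after "Request:" by a JSON object that holds its "name" and its "arguments". jog_arm: Moves the arm, as the interface text tells. Its arguments: {"type":"object","properties":{"series":{"type":"array"},"squeeze":{"type":"number"}},"required":["series"]}

```bash
mkdir -p pics
cat > h.py <<'E'
import numpy as np, cv2
from workcell import telemetry, imaging, env
def grab(n,fn=None):
    f=imaging.grab_frame(n)
    if fn: cv2.imwrite('pics/'+fn,cv2.cvtColor(f['pixels'],cv2.COLOR_RGB2BGR))
    return f
E
python3 - <<'E'
from h import *
import pickle
s=telemetry.state();print(s)
for n in ['side','top','wrist']:
    f=grab(n,n+'0.png'); pickle.dump(f,open(n+'0.pkl','wb'))
    print(n,{k:v for k,v in f.items() if k!='pixels'})
E
```

```text
{'time_s': 0.0, 'qpos': array([ 6.54307787e+01,  1.83489033e+01,  8.97086550e+01, -1.77840324e-03,
        7.20428767e+01, -1.14607741e+00]), 'qvel': array([ 0.01068858,  0.00175313,  0.02620816, -0.09916725, -0.05230859,
       -0.09074567]), 'effort': array([-5.04499003e-04, -4.12461448e+01, -2.31975245e+01,  7.26769120e-02,
        4.57814906e-02, -1.61901494e-04]), 'ee_pos': array([228.4992433 , 527.44255553, 403.93219481]), 'ee_rot': array([-1.79999682e+02,  1.00448697e-01,  6.65774062e+01]), 'force': array([-0.43502346, -0.03156721, -0.32472291]), 'torque': array([ 0.01091245,  0.05239615, -0.02077231]), 'gripper_width': 91.29113494097179}
side {'fov_y': 51.12857383883261, 'cx': 282.5748896898637, 'cy': 210.37184137485696, 'k1': 0.01962587898207611, 'R': array([[-0.71506669, -0.69902214, -0.00690522],
       [-0.3334589 ,  0.34976111, -0.87548405],
       [ 0.61439791, -0.62372687, -0.48319767]]), 't': array([359.82863875, 323.65013436, 855.00658086])}
top {'fov_y': 46.28663390908805, 'cx': 275.420276105647, 'cy': 210.33274425843692, 'k1': -0.15041485661850718, 'R': array([[-0.01154862, -0.99992716, -0.00350905],
       [-0.97873703,  0.01202247, -0.20476643],
       [ 0.2047937 ,  0.00106967, -0.97880457]]), 't': array([-1.13890246e+00,  5.23096203e+02,  1.27911176e+03])}
wrist {'fov_y': 61.883479893979505, 'cx': 286.94650152375016, 'cy': 209.16078985504163, 'k1': -0.08700091731471706, 'T_tool_cam': array([[ 9.99998481e-01, -9.91488737e-05, -1.74003912e-03,
         2.60375079e-01],
       [ 5.59520303e-04,  9.63796660e-01,  2.66637741e-01,
        -7.64941776e+01],
       [ 1.65060706e-03, -2.66638309e-01,  9.63795252e-01,
         2.14029870e+01],
       [ 0.00000000e+00,  0.00000000e+00,  0.00000000e+00,
         1.00000000e+00]])}
```

View pics/side0.png

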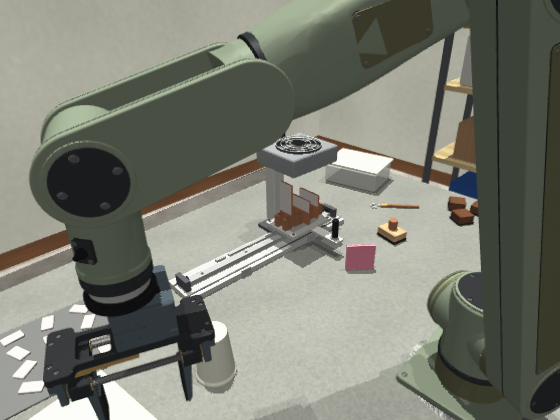

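View pics/top0.png

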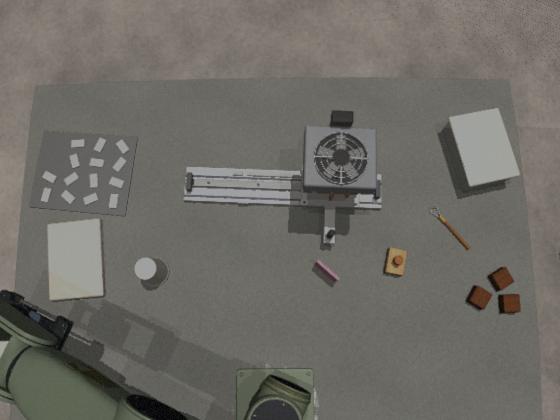

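View pics/wrist0.png

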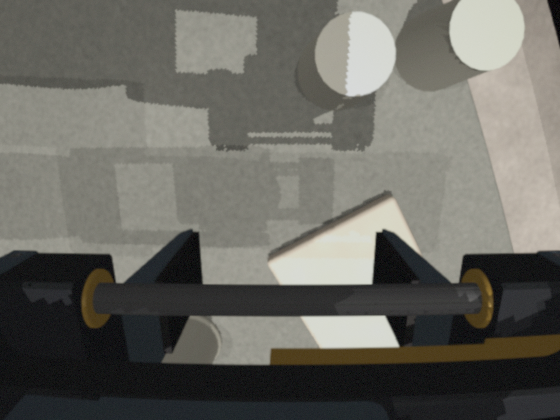

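```bash
cat >> h.py <<'E'
def pix2ray(f,uv):
    uv=np.atleast_2d(np.float64(uv)); h=f['pixels'].shape[0]
    fl=h/2/np.tan(np.radians(f['fov_y'])/2)
    d=(uv-[f['cx'],f['cy']])/fl
    s=d.copy()
    for _ in range(30): s=d/(1+f['k1']*(s**2).sum(1,keepdims=True))
    return np.c_[s,np.ones(len(s))]
def camRt(f,state=None):
    if 'R' in f: return np.array(f['R']),np.array(f['t'])
    from scipy.spatial.transform import Rotation as Ro
    T=np.eye(4);T[:3,:3]=Ro.from_euler('xyz',state['ee_rot'],degrees=True).as_matrix();T[:3,3]=state['ee_pos']
    M=np.linalg.inv(T@f['T_tool_cam']); return M[:3,:3],M[:3,3]
def onplane(f,uv,z,state=None):
    R,t=camRt(f,state); c=-R.T@t; d=pix2ray(f,uv)@R
    return c+d*((z-c[2])/d[:,2])[:,None]
def proj(f,X,state=None):
    R,t=camRt(f,state); c=np.atleast_2d(X)@R.T+t; s=c[:,:2]/c[:,2:]
    h=f['pixels'].shape[0]; fl=h/2/np.tan(np.radians(f['fov_y'])/2)
    s=s*(1+f['k1']*(s**2).sum(1,keepdims=True)); return s*fl+[f['cx'],f['cy']]
def crop(f,fn,x0,y0,w,h,k):
    c=f['pixels'][y0:y0+h,x0:x0+w]; c=cv2.resize(c,None,fx=k,fy=k,interpolation=cv2.INTER_CUBIC)
    cv2.imwrite('pics/'+fn,cv2.cvtColor(c,cv2.COLOR_RGB2BGR))
def tri(f1,p1,f2,p2):
    from scipy.optimize import least_squares
    return least_squares(lambda X:np.r_[(proj(f1,X)-p1)[0],(proj(f2,X)-p2)[0]],[500,0,100]).x
E
python3 - <<'E'
from h import *
import pickle
f=pickle.load(open('top0.pkl','rb'));crop(f,'t0c.png',175,110,220,145,3.6)
f=pickle.load(open('side0.pkl','rb'));crop(f,'s0c.png',160,120,240,180,3.3)
E
```

```text
(no output)
```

View pics/t0c.png

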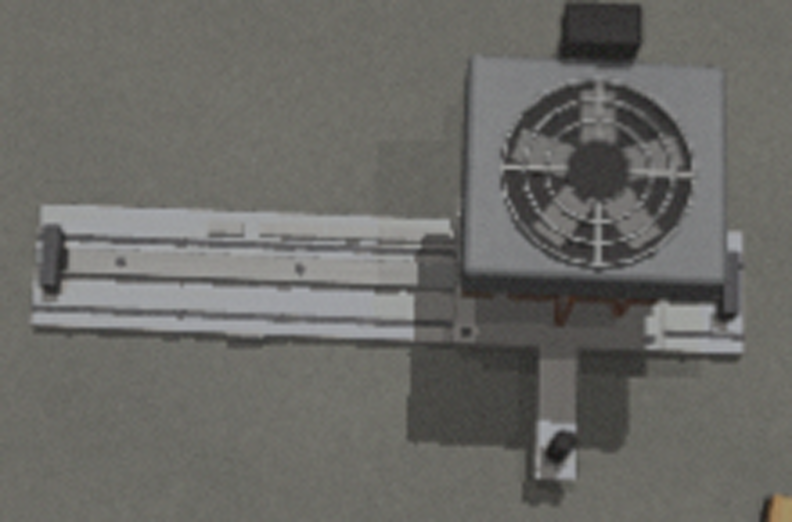

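View pics/s0c.png

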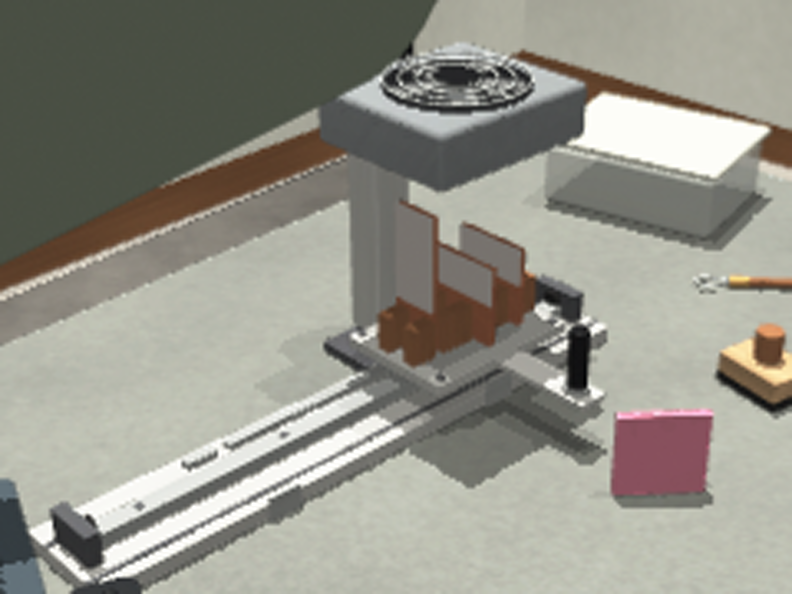

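```bash
cat > geo.py <<'E'
from h import *
import pickle
f=pickle.load(open('top0.pkl','rb'))
c=np.array([[41,206],[33,326],[743,354],[741,231]])/3.6+[175,110]
P=onplane(f,c,16)
ctr=P.mean(0)[:2]
d=(P[0]+P[1]-P[2]-P[3])[:2]; yaw=np.degrees(np.arctan2(-d[0],d[1]))
ey=d/np.linalg.norm(d); ex=np.array([ey[1],-ey[0]])
def r2w(x,y,z): return np.r_[ctr+x*ex+y*ey,z]
E
python3 - <<'E'
from geo import *
print(P.round(1)); print(np.linalg.norm(np.diff(P,axis=0),axis=1),'ctr',ctr,'yaw',yaw)
s=pickle.load(open('side0.pkl','rb'))
print('handle pred',r2w(-140,-130,110), proj(f,r2w(-140,-130,110)),proj(s,r2w(-140,-130,110)))
print('handle obs top', onplane(f,np.array([[566,437]])/3.6+[175,110],110))
print('handle tri',tri(f,np.array([566,437])/3.6+[175,110],s,np.array([579,330])/3.3+[160,120]))
print('strip top', r2w(0,-130+45,182),proj(s,r2w(0,-85,182)), 'obs',np.array([419,208])/3.3+[160,120])
print('cup',onplane(f,[[147,267]],105),'stamp',onplane(f,[[398,260]],60),'pink',onplane(f,[[327,270]],75))
print('R fan ctr',r2w(0,-130,280),proj(f,r2w(0,-130,280)))
E
```

```text
[[ 660.3  246.3   16. ]
 [ 562.4  249.8   16. ]
 [ 533.1 -305.5   16. ]
 [ 632.9 -309.7   16. ]]
[ 98.0324945  556.05104942  99.869761  ] ctr [597.17465881 -29.77711797] yaw -2.921321672760929
handle pred [ 450.73119717 -152.47313478  110.        ] [[331.95271172 232.67369138]] [[336.19996726 219.24426407]]
handle obs top [[ 454.07607141 -153.28352969  110.        ]]
handle tri [ 454.55016225 -153.96382609  105.55756514]
strip top [ 592.84266837 -114.66665713  182.        ] [[287.97858098 183.55024165]] obs [286.96969697 183.03030303]
cup [[367.0858055  325.66721095 105.        ]] stamp [[ 382.20217755 -333.3603229    60.        ]] pink [[ 357.74278065 -140.32588877   75.        ]]
R fan ctr [ 590.54926167 -159.60817786  280.        ] [[340.88769251 160.72879893]]
```

Request:
{"name": "jog_arm", "arguments": {"series": [[[12, -37, 0], [0, 0, 0.06], 1], [[24, -75, 0], [0, 0, 0.12], 1], [[36, -113, 0], [0, 0, 0.18], 1], [[48, -151, 0], [0, 0, 0.24], 1], [[60, -189, 0], [0, 0, 0.3], 1]], "squeeze": 20}}

```text
time_s: 0.57
ee_pos: [288.5, 336.8, 403.8]
ee_rot: [-180.0, 0.1, 84.0]
force: [0.1, -1.0, -0.9]
gripper_width: 91.3
```

Request:
{"name": "jog_arm", "arguments": {"series": [[[13, -37, 0], [0, 0, 0.02], 1], [[26, -75, 0], [0, 0, 0.04], 1], [[39, -113, 0], [0, 0, 0.06], 1], [[52, -151, 0], [0, 0, 0.06], 1], [[65, -189, 0], [0, 0, 0.06], 1]]}}

```text
time_s: 0.98
ee_pos: [353.4, 145.9, 403.8]
ee_rot: [180.0, 0.1, 87.5]
force: [1.4, -0.3, 0.1]
gripper_width: 91.8
```

Request:
{"name": "jog_arm", "arguments": {"series": [[[13, -37, 0], [0, 0, 0], 1], [[26, -75, 0], [0, 0, 0], 1], [[39, -113, 0], [0, 0, 0], 1], [[52, -151, 0], [0, 0, 0], 1], [[65, -189, 0], [0, 0, 0], 1]]}}

```text
time_s: 1.4
ee_pos: [418.3, -45.2, 403.9]
ee_rot: [180.0, 0.1, 87.4]
force: [1.7, 1.0, -0.3]
gripper_width: 91.4
```

Request:
{"name": "jog_arm", "arguments": {"series": [[[12, -36, 0], [0, 0, 0], 1], [[24, -72, 0], [0, 0, 0], 1], [[35, -108, 0], [0, 0, 0], 1], [[35, -108, -30], [0, 0, 0], 1], [[35, -108, -50], [0, 0, 0], 1]]}}

```text
time_s: 1.82
ee_pos: [453.5, -155.4, 352.7]
ee_rot: [179.9, 0.1, 87.2]
force: [-0.2, 0.3, -0.9]
gripper_width: 91.6
```

Run:
```python
from geo import *
st=telemetry.state();print(st['ee_pos'],st['qpos'])
w=grab('wrist','w1.png')
t=grab('top','t1.png')
print(proj(w,r2w(-140,-130,110),st),proj(w,r2w(-140,-130,52),st))
crop(t,'t1c.png',240,110,160,145,4)
```

```text
[ 453.54226697 -155.35380405  352.68834852] [-2.02581507e+01  1.21659558e+01  1.06356270e+02 -9.22161874e-02
  6.13972779e+01 -1.07431298e+02]
[[291.20531073 226.66769751]] [[290.6503718  204.49623717]]
```

View pics/w1.png

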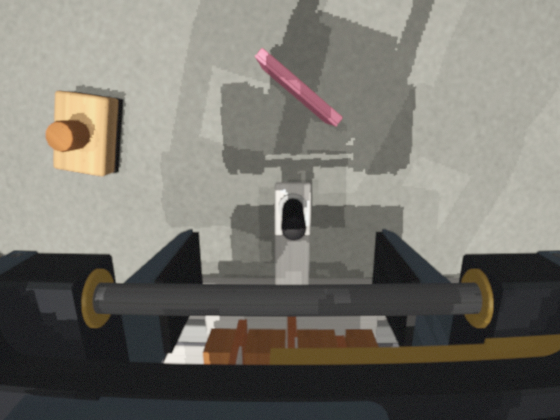

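View pics/t1c.png

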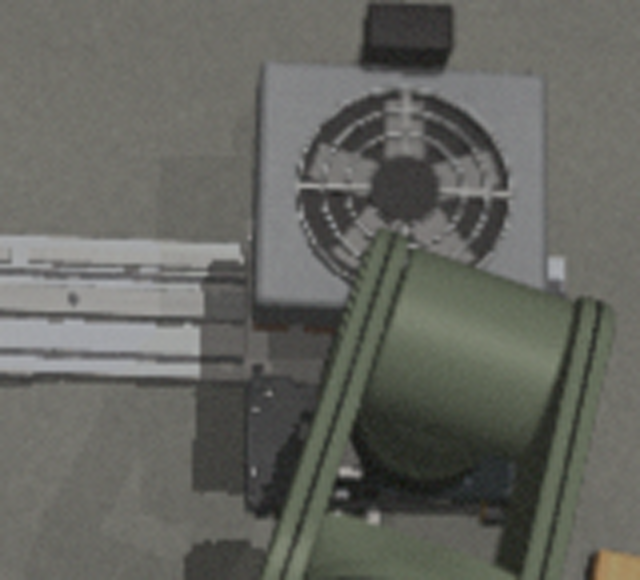

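Request:
{"name": "jog_arm", "arguments": {"series": [[[-5, 2, -25], [0, 0, 0], 1], [[-5, 2, -50], [0, 0, 0], 1], [[-5, 2, -75], [0, 0, 0], 1], [[-5, 2, -87], [0, 0, 0], 0.6], [[-5, 2, -87], [0, 0, 0], 0.3]]}}

```text
time_s: 2.33
ee_pos: [446.6, -150.8, 262.3]
ee_rot: [-179.3, -0.1, 87.4]
force: [-0.6, 0.1, 0.5]
gripper_width: 80.4
```

Request:
{"name": "jog_arm", "arguments": {"series": [[[0, 0, 0], [0, 0, 0], 0.1], [[0, 0, 0], [0, 0, 0], 0], [[0, 0, 0], [0, 0, 0], 0], [[0, 0, 0], [0, 0, 0], 0], [[0, 0, 0], [0, 0, 0], 0]]}}

```text
time_s: 2.75
ee_pos: [446.9, -150.9, 263.2]
ee_rot: [-179.4, -0.1, 87.4]
force: [-0.1, 0.1, 0.5]
gripper_width: 47.5
```

Request:
{"name": "jog_arm", "arguments": {"series": [[[0, 0, 3], [0, 0, 0], 0], [[0, 0, 3], [0, 0, 0], 0], [[0, 0, 3], [0, 0, 0], 0], [[0, 0, 3], [0, 0, 0], 0], [[0, 0, 3], [0, 0, 0], 0]]}}

```text
time_s: 3.17
ee_pos: [446.9, -151.1, 266.3]
ee_rot: [-179.5, -0.0, 87.4]
force: [-0.6, -2.0, 0.5]
gripper_width: 17.5
```

Request:
{"name": "jog_arm", "arguments": {"series": [[[0, 0, 0], [0, 0, 0], 0], [[0, 0, 0], [0, 0, 0], 0], [[0, 0, 0], [0, 0, 0], 0], [[0, 0, 0], [0, 0, 0], 0], [[0, 0, 0], [0, 0, 0], 0]]}}

```text
time_s: 3.58
ee_pos: [446.9, -151.2, 266.3]
ee_rot: [-179.5, -0.0, 87.4]
force: [-0.3, -1.1, 0.4]
gripper_width: 17.3
```

Request:
{"name": "jog_arm", "arguments": {"series": [[[0.3, 6, 0], [0, 0, 0], 0], [[0.8, 16, 0], [0, 0, 0], 0], [[1.6, 31, 0], [0, 0, 0], 0], [[2.5, 48, 0], [0, 0, 0], 0], [[3.3, 65, 0], [0, 0, 0], 0]]}}

```text
time_s: 4.0
ee_pos: [450.2, -86.2, 266.3]
ee_rot: [-179.5, 0.1, 87.4]
force: [0.2, -4.2, -0.9]
gripper_width: 17.7
```

Request:
{"name": "jog_arm", "arguments": {"series": [[[0.8, 17, 0], [0, 0, 0], 0], [[1.7, 34, 0], [0, 0, 0], 0], [[2.6, 51, 0], [0, 0, 0], 0], [[3.4, 68, 0], [0, 0, 0], 0], [[4.3, 85, 0], [0, 0, 0], 0]]}}

```text
time_s: 4.42
ee_pos: [454.7, -0.7, 266.3]
ee_rot: [-179.5, 0.1, 87.5]
force: [0.5, -3.9, -1.1]
gripper_width: 17.4
```

Request:
{"name": "jog_arm", "arguments": {"series": [[[0.9, 18, 0], [0, 0, 0], 0], [[1.8, 37, 0], [0, 0, 0], 0], [[2.8, 56, 0], [0, 0, 0], 0], [[3.6, 72, 0], [0, 0, 0], 0], [[4.1, 82, 0], [0, 0, 0], 0]]}}

```text
time_s: 4.83
ee_pos: [459.0, 82.4, 266.3]
ee_rot: [-179.6, 0.1, 87.5]
force: [1.5, -2.2, -0.8]
gripper_width: 17.4
```

Request:
{"name": "jog_arm", "arguments": {"series": [[[0.2, 4, 0], [0, 0, 0], 0], [[0.4, 7, 0], [0, 0, 0], 0], [[0.4, 7.5, 0], [0, 0, 0], 0], [[0.4, 7.5, 0], [0, 0, 0], 0], [[0.4, 7.5, 0], [0, 0, 0], 0]]}}

```text
time_s: 5.25
ee_pos: [459.4, 89.4, 266.3]
ee_rot: [-179.6, 0.2, 87.5]
force: [0.9, -3.2, -0.2]
gripper_width: 17.6
```

Request:
{"name": "jog_arm", "arguments": {"series": [[[0, 0, 0], [0, 0, 0], 0.35], [[0, 0, 0], [0, 0, 0], 0.5], [[0, 0, 0], [0, 0, 0], 0.6], [[0, 0, 0], [0, 0, 0], 0.7], [[0, 0, 0], [0, 0, 0], 0.8]]}}

```text
time_s: 5.67
ee_pos: [459.3, 89.4, 266.2]
ee_rot: [-179.6, 0.1, 87.5]
force: [-0.5, -0.1, 0.0]
gripper_width: 48.1
```

Request:
{"name": "jog_arm", "arguments": {"series": [[[0, 0, 0], [0, 0, 0], 0.9], [[0, 0, 30], [0, 0, 0], 1], [[0, 0, 70], [0, 0, 0], 1], [[0, 0, 105], [0, 0, 0], 1], [[0, 0, 110], [0, 0, 0], 1]]}}

```text
time_s: 6.08
ee_pos: [460.6, 89.7, 382.1]
ee_rot: [179.8, -0.0, 87.5]
force: [-0.0, 0.8, -0.5]
gripper_width: 81.4
```

Run:
```python
from geo import *
st=telemetry.state();print(st['ee_pos'],st['qpos'])
w=grab('wrist','w2.png')
t=grab('top','t2.png')
s=grab('side','s2.png')
pickle.dump((st,w,t,s),open('v2.pkl','wb'))
for q in (235,240,245):print(q,proj(w,r2w(-140,-130+q,110),st),proj(s,r2w(-140,-130+q,110)))
print(proj(s,r2w(-22.5,155,182)),proj(s,r2w(22.5,155,182)))
crop(s,'s2c.png',160,120,200,150,4)
crop(t,'t2c.png',175,110,220,145,3.6)
```

```text
[460.6435068   89.71511102 382.14337296] [ 9.63061823e+00  9.72899098e+00  1.04883848e+02 -4.92044308e-02
  6.51750912e+01 -7.78341260e+01]
235 [[276.69376344 220.06094951]] [[270.15437712 253.57070664]]
240 [[283.36750936 220.10740491]] [[268.55575852 254.40208396]]
245 [[290.0419752  220.15317201]] [[266.94790039 255.23829085]]
[[221.20031806 216.31797845]] [[210.37789802 209.7093932 ]]
```

View pics/w2.png

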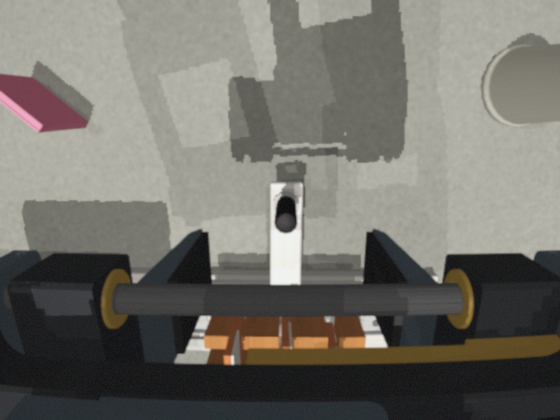

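View pics/s2.png

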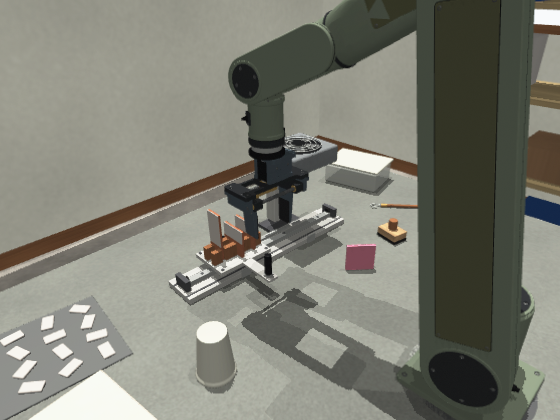

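View pics/t2c.png

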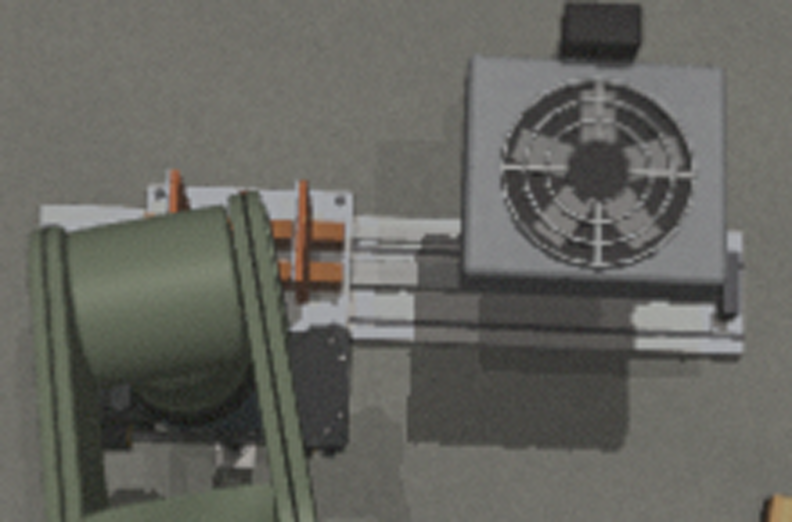

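View pics/s2c.png

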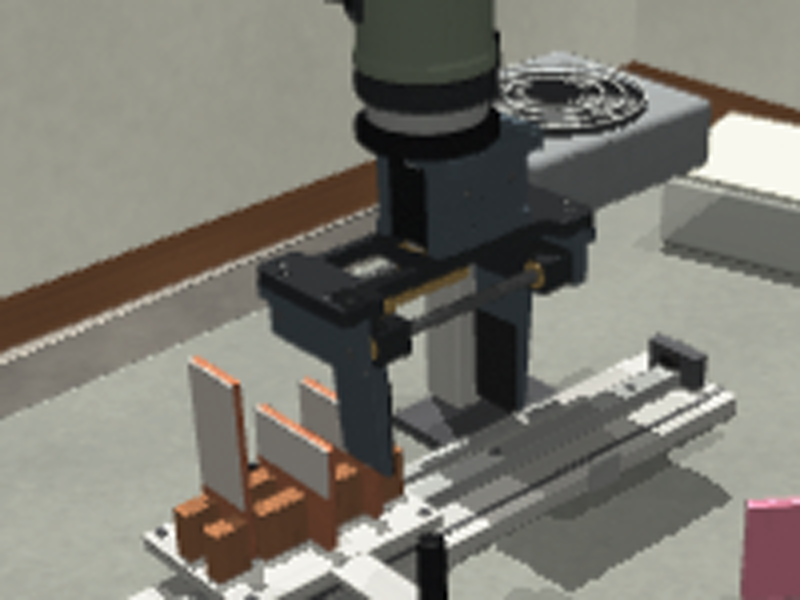

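Run:
```python
from geo import *
st,w,t,s=pickle.load(open('v2.pkl','rb'))
q=onplane(s,np.array([[190,360],[240,386],[195,357],[246,383]])/4+[160,120],182)
print(q.round(1))
print('own',((q[:,:2]-ctr)@np.c_[ex,ey]).round(1))
# handle (bias check)
q=onplane(s,np.array([[432,535]])/4+[160,120],110); print('handle own',(q[:,:2]-ctr)@np.c_[ex,ey])
q=onplane(w,[[286,222]],110,st); print('handle own',(q[:,:2]-ctr)@np.c_[ex,ey])
print(r2w(0,155,182))
```

```text
[[631.5 129.6 182. ]
 [584.  128.7 182. ]
 [632.3 125.2 182. ]
 [584.2 123.9 182. ]]
own [[ 26.1 161. ]
 [-21.2 157.6]
 [ 27.2 156.6]
 [-20.7 152.9]]
handle own [[-137.07472343  109.18326172]]
handle own [[-138.52642081  111.98061453]]
[605.07417078 125.02145344 182.        ]
```

Request:
{"name": "jog_arm", "arguments": {"series": [[[5, 2, 28], [0, 0, 0], 1], [[40, 11, 30], [0, 0, 0], 1], [[77, 20, 30], [0, 0, 0], 1], [[114, 29, 30], [0, 0, 0], 1], [[146, 36.5, 30], [0, 0, 0], 1]]}}

```text
time_s: 6.65
ee_pos: [606.7, 126.4, 403.6]
ee_rot: [-179.4, 0.2, 87.5]
force: [0.3, 0.1, 0.1]
gripper_width: 91.3
```

Run:
```python
from geo import *
st=telemetry.state();print(st['ee_pos'],st['ee_rot'],st['qpos'])
w=grab('wrist','w3.png')
s=grab('side','s3.png')
crop(s,'s3c.png',130,110,200,150,4)
```

```text
[606.71495728 126.39874151 403.64848954] [-1.79394275e+02  1.73077949e-01  8.74855217e+01] [ 1.07120094e+01  2.25584231e+01  8.33186230e+01 -3.09797897e-02
  7.47522130e+01 -7.67642858e+01]
```

View pics/s3c.png

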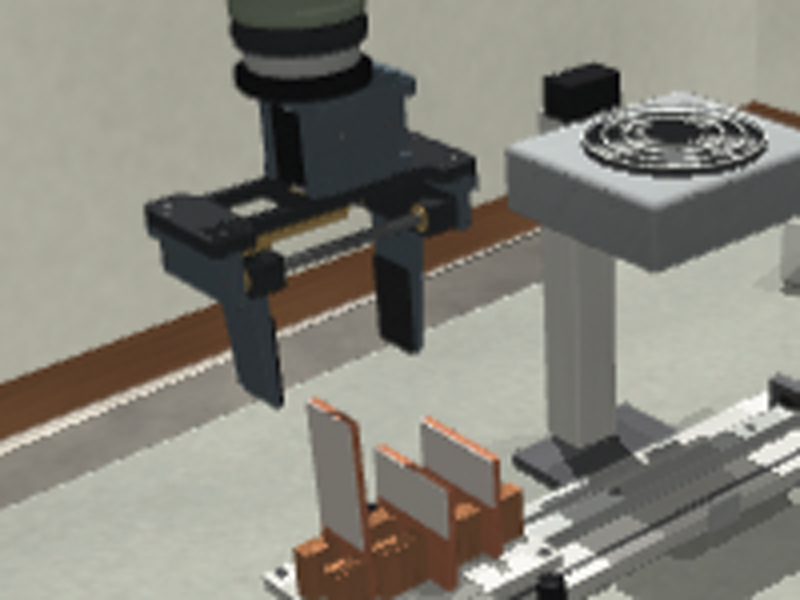

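View pics/w3.png

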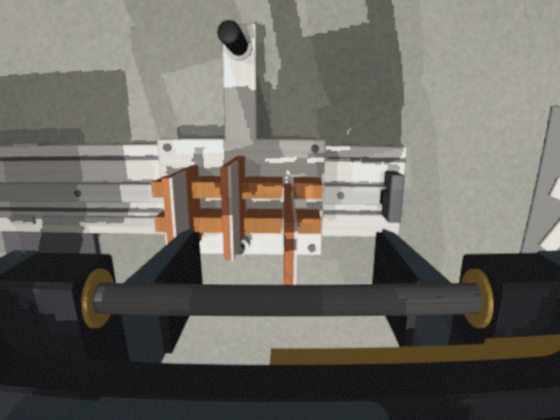

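Request:
{"name": "jog_arm", "arguments": {"series": [[[0, 0, -20], [0, 0, 0], 1], [[0, 0, -40], [0, 0, 0], 1], [[0, 0, -58], [0, 0, 0], 1], [[0, 0, -70], [0, 0, 0], 0.9], [[0, 0, -75], [0, 0, 0], 0.7]]}}

```text
time_s: 7.17
ee_pos: [606.9, 126.5, 322.8]
ee_rot: [-178.9, 0.3, 87.5]
force: [-0.3, -0.7, -0.8]
gripper_width: 80.4
```

Request:
{"name": "jog_arm", "arguments": {"series": [[[0, 0, 0], [0, 0, 0], 0.6], [[0, 0, 0], [0, 0, 0], 0.5], [[0, 0, 0], [0, 0, 0], 0.4], [[0, 0, 0], [0, 0, 0], 0.3], [[0, 0, 0], [0, 0, 0], 0.3]]}}

```text
time_s: 7.58
ee_pos: [607.0, 126.5, 323.7]
ee_rot: [-179.0, 0.3, 87.5]
force: [0.3, 0.4, 0.5]
gripper_width: 47.3
```

Run:
```python
from geo import *
st=telemetry.state();print(st['ee_pos'],st['ee_rot'],st['gripper_width'])
s=grab('side','s4.png')
crop(s,'s4c.png',150,130,150,130,5)
```

```text
[607.0381704  126.47437885 323.70669713] [-179.03767928    0.25471465   87.49724818] 47.320090170142635
```

View pics/s4c.png

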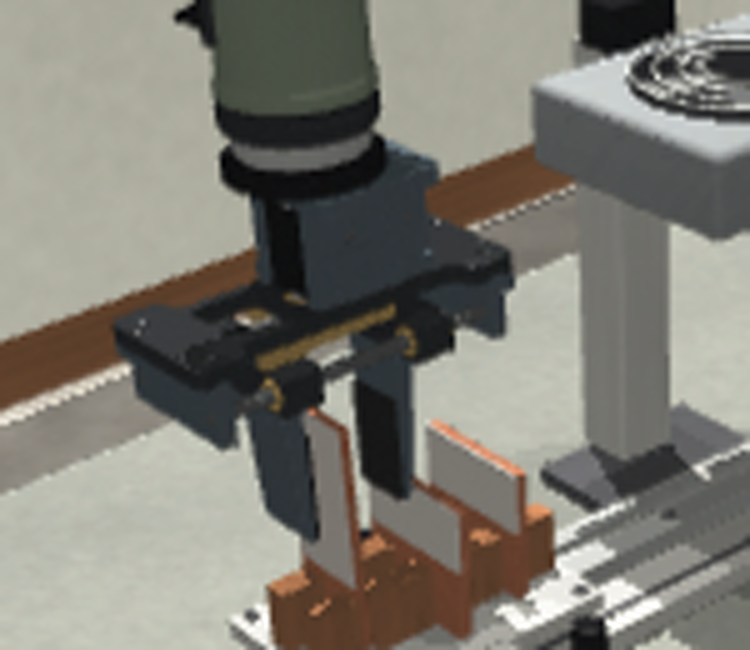

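Request:
{"name": "jog_arm", "arguments": {"series": [[[0, 0, 3], [0, 0, 0], 0.2], [[0, 0, 3], [0, 0, 0], 0.15], [[0, 0, 3], [0, 0, 0], 0.1], [[0, 0, 3], [0, 0, 0], 0.1], [[0, 0, 3], [0, 0, 0], 0.1]], "squeeze": 4}}

```text
time_s: 8.05
ee_pos: [607.0, 126.5, 326.6]
ee_rot: [-179.0, 0.3, 87.5]
force: [0.6, -0.7, 0.6]
gripper_width: 10.6
```

Request:
{"name": "jog_arm", "arguments": {"series": [[[0, 0, 0], [0, 0, 0], 0.05], [[0, 0, 0], [0, 0, 0], 0], [[0, 0, 0], [0, 0, 0], 0], [[0, 0, 0], [0, 0, 0], 0], [[0, 0, 0], [0, 0, 0], 0]]}}

```text
time_s: 8.47
ee_pos: [607.0, 126.5, 326.6]
ee_rot: [-179.0, 0.3, 87.5]
force: [-0.6, -0.0, 0.7]
gripper_width: 8.2
```

Request:
{"name": "jog_arm", "arguments": {"series": [[[0, 0, 0], [0, 0, 0], 0], [[0, 0, 0], [0, 0, 0], 0], [[0, 0, 0], [0, 0, 0], 0], [[0, 0, 0], [0, 0, 0], 0], [[0, 0, 0], [0, 0, 0], 0]], "squeeze": 30}}

```text
time_s: 8.88
ee_pos: [607.0, 126.5, 326.6]
ee_rot: [-179.0, 0.3, 87.5]
force: [-0.5, 0.9, 0.5]
gripper_width: 7.9
```

Run:
```python
from geo import *
st=telemetry.state();print(st['force'],st['torque'],st['gripper_width'])
w=grab('wrist','w5.png')
s=grab('side','s5.png')
crop(s,'s5c.png',150,130,150,130,5)
```

```text
[-0.46125169  0.89596659  0.49897781] [ 0.05470897 -0.00637236  0.01361545] 7.850025853564079
```

View pics/s5c.png

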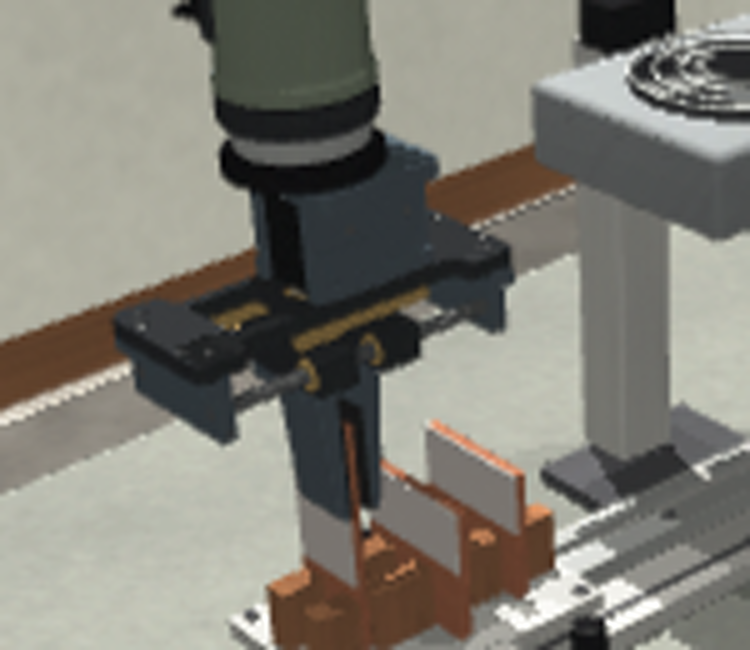

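View pics/w5.png

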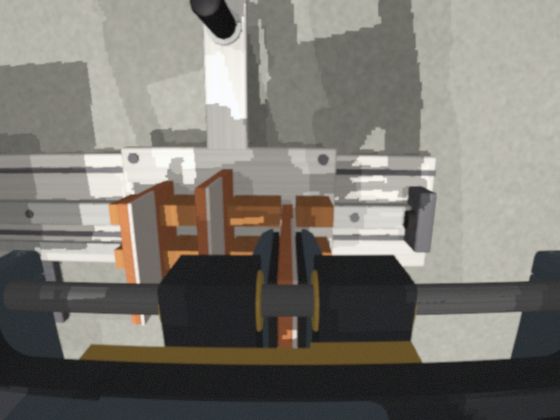

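Request:
{"name": "jog_arm", "arguments": {"series": [[[0, 0, 5], [0, 0, 0], 0], [[0, 0, 11], [0, 0, 0], 0], [[0, 0, 18], [0, 0, 0], 0], [[0, 0, 26], [0, 0, 0], 0], [[0, 0, 34], [0, 0, 0], 0]]}}

```text
time_s: 9.4
ee_pos: [607.0, 126.5, 361.7]
ee_rot: [-179.1, 0.2, 87.5]
force: [0.7, -0.1, -2.0]
gripper_width: 7.8
```

Request:
{"name": "jog_arm", "arguments": {"series": [[[0, 0, 10], [0, 0, 0], 0], [[0, 0, 22], [0, 0, 0], 0], [[0, 0, 34], [0, 0, 0], 0], [[0, 0, 46], [0, 0, 0], 0], [[0, 0, 58], [0, 0, 0], 0]]}}

```text
time_s: 9.82
ee_pos: [606.9, 126.5, 421.4]
ee_rot: [-179.1, 0.2, 87.5]
force: [0.5, -0.2, -1.6]
gripper_width: 7.7
```

Run:
```python
from geo import *
st=telemetry.state();print(st['ee_pos'],st['force'],st['torque'],st['gripper_width'],st['qpos'])
w=grab('wrist','w6.png')
s=grab('side','s6.png')
crop(s,'s6c.png',130,90,200,150,4)
```

```text
[606.90968542 126.47408642 421.35907261] [ 0.5467999  -0.23897716 -1.55425843] [ 0.00140987 -0.07795642 -0.03766682] 7.685099277565579 [ 1.07148186e+01  2.21088544e+01  8.14674974e+01 -2.76150861e-02
  7.73431691e+01 -7.67751110e+01]
```

View pics/s6c.png

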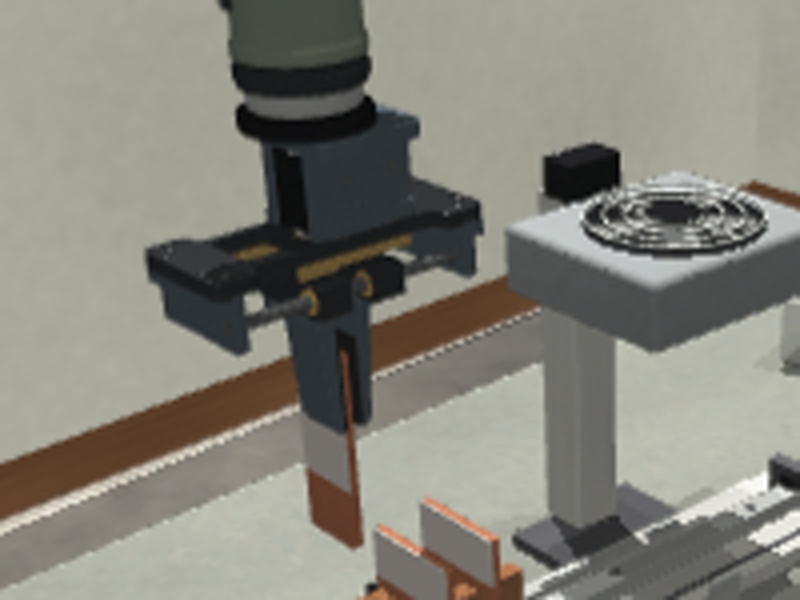

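View pics/w6.png

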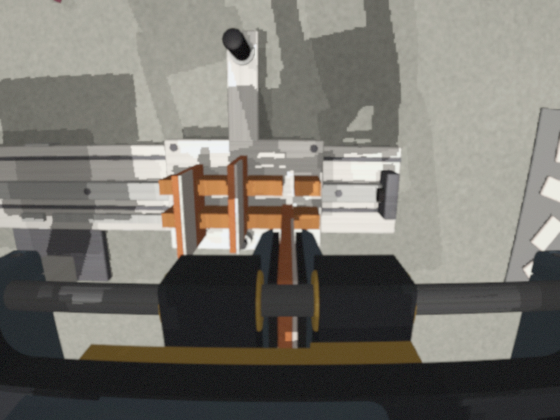

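Request:
{"name": "jog_arm", "arguments": {"series": [[[0, 0, 12], [0.05, -0.0025, 0], 0], [[0, 0, 24], [0.13, -0.006, 0], 0], [[0, 0, 36], [0.22, -0.011, 0], 0], [[0, 0, 48], [0.31, -0.016, 0], 0], [[0, 0, 60], [0.4, -0.02, 0], 0]]}}

```text
time_s: 10.33
ee_pos: [607.1, 126.5, 483.3]
ee_rot: [-179.5, -23.0, 87.5]
force: [0.3, -0.9, -2.3]
gripper_width: 7.6
```

Run:
```python
from geo import *
from scipy.spatial.transform import Rotation as Ro
st=telemetry.state();print(st['ee_pos'],st['force'],st['gripper_width'],st['qpos'].round(1))
R=Ro.from_euler('xyz',st['ee_rot'],degrees=True).as_matrix();print(R.round(3))
print('tilt to vertical of jaw axis',np.degrees(np.arccos(R[2,0])))
```

```text
[607.12850217 126.49267586 483.27360839] [ 0.31782971 -0.89197508 -2.29376218] 7.5614392672623305 [  5.5  19.7  77.9  23.2  80.3 -85.7]
[[ 0.04   0.999  0.008]
 [ 0.92  -0.04   0.39 ]
 [ 0.391 -0.008 -0.921]]
tilt to vertical of jaw axis 67.01399442081653
```

Request:
{"name": "jog_arm", "arguments": {"series": [[[0, 0, 0], [0.09, -0.0045, 0], 0], [[0, 0, 0], [0.18, -0.009, 0], 0], [[0, 0, 0], [0.27, -0.0135, 0], 0], [[0, 0, 0], [0.36, -0.018, 0], 0], [[0, 0, 0], [0.42, -0.021, 0], 0]]}}

```text
time_s: 10.75
ee_pos: [607.0, 126.1, 482.7]
ee_rot: [-179.7, -47.2, 87.6]
force: [0.2, 1.1, -1.0]
gripper_width: 7.7
```

Request:
{"name": "jog_arm", "arguments": {"series": [[[0, 0, 0], [0, 0, 0], 0], [[0, 0, 0], [0, 0, 0], 0], [[0, 0, 0], [0, 0, 0], 0], [[0, 0, 0], [0, 0, 0], 0], [[0, 0, 0], [0, 0, 0], 0]]}}

```text
time_s: 11.17
ee_pos: [607.0, 126.3, 482.9]
ee_rot: [-179.7, -47.2, 87.7]
force: [0.4, 0.4, -0.6]
gripper_width: 8.1
```

Run:
```python
from geo import *
from scipy.spatial.transform import Rotation as Ro
st=telemetry.state();print(st['ee_pos'],st['force'],st['gripper_width'],st['qpos'].round(1),abs(st['qvel']).max())
R=Ro.from_euler('xyz',st['ee_rot'],degrees=True).as_matrix()
print('tilt',np.degrees(np.arccos(R[2,0])), 'grasp',st['ee_pos']+R[:,2]*172,'underside',st['ee_pos']+R[:,2]*(172+102))
w=grab('wrist','w7.png');s=grab('side','s7.png');t=grab('top','t7.png')
pickle.dump((st,w,t,s),open('v7.pkl','wb'))
print('handle pred',[proj(s,r2w(-140,-130+q,110)) for q in (236,240,244)],[proj(w,r2w(-140,-130+q,110),st) for q in (236,240,244)])
```

```text
[606.97830021 126.31518959 482.87049643] [ 0.36210216  0.37284509 -0.56405543] 8.105543804001481 [  0.8  20.   82.6  48.2  79.5 -97.2] 0.2635069467512718
tilt 42.80260892690994 grasp [611.32584914 252.43772708 366.00217585] underside [613.90404676 327.23132489 296.69654387]
handle pred [array([[269.83538859, 253.73659783]]), array([[268.55575852, 254.40208396]]), array([[267.27021517, 255.07066101]])] [array([[-140.1841468,   48.3814822]]), array([[-138.13719515,   46.69609436]]), array([[-135.54158661,   45.20298053]])]
```

View pics/s7.png

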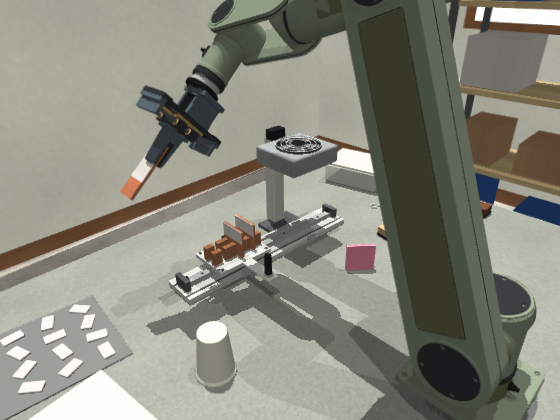

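View pics/w7.png

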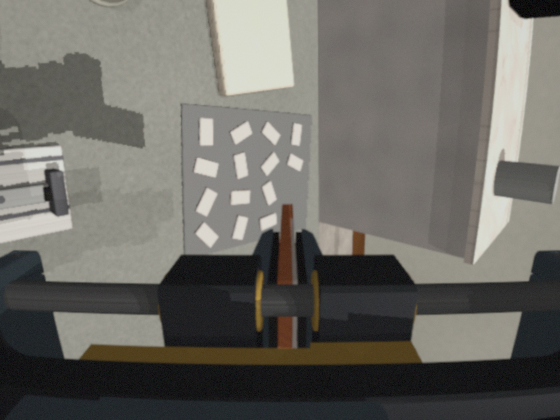

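View pics/t7.png

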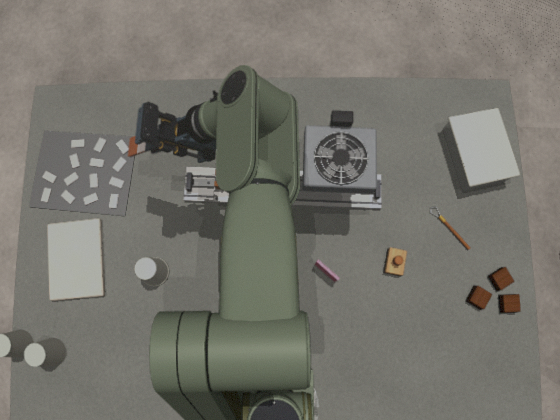

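Run:
```python
from geo import *
st,w,t,s=pickle.load(open('v7.pkl','rb'))
crop(s,'s7c.png',165,190,130,110,6)
st2,w2,t2,s2=pickle.load(open('v2.pkl','rb'))
a=s['pixels'][240:285,255:285].astype(int).sum(2); b=s2['pixels'][240:285,255:285].astype(int).sum(2)
for m in (a,b):
    r,c=np.where(m[5:28]<130); print(len(r),c.mean()+255,r.min()+245,r.mean()+245)
```

```text
94 267.6808510638298 253 260.43617021276594
98 267.5 253 260.4795918367347
```

View pics/s7c.png

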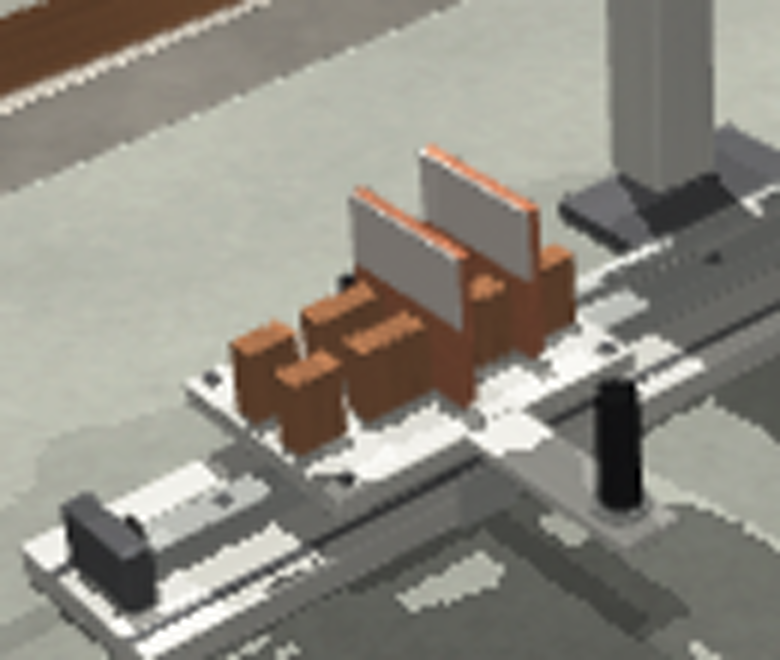

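Run:
```python
from geo import *
st,w,t,s=pickle.load(open('v7.pkl','rb')); s0=pickle.load(open('side0.pkl','rb'))
out=[]
for im,p in ((s0,proj(s0,r2w(-140,-130,100))[0]),(s,proj(s,r2w(-140,110,100))[0])):
    y,x=int(p[1])-14,int(p[0])-10
    m=im['pixels'][y:y+40,x:x+22].astype(int).sum(2)<130
    n,l,stt,c=cv2.connectedComponentsWithStats(m.astype(np.uint8)); k=1+stt[1:,4].argmax()
    print(stt[k],c[k]+[x,y]); q=onplane(im,(c[k]+[x,y])[None],81)[0]; out.append(((q[:2]-ctr)@np.c_[ex,ey]))
print(out,out[1]-out[0])
```

```text
[  6  11   7  19 104] [334.85576923 228.14423077]
[  6  10   8  22 141] [267.78723404 263.91489362]
[array([-137.22288887, -129.95645219]), array([-136.59171055,  110.31321604])] [  0.63117832 240.26966823]
```

Measured from start to now, the carriage has travelled 240.3 mm, so it is in the detent. I'm handing in.

```bash
python3 -c "
from h import *
print(env.job_done()); s=telemetry.state(); print(s['time_s'],s['gripper_width'],s['ee_rot'])"
```

```text
the job is handed in; nothing more can be done
None
the job is handed in; nothing more can be done
```

The strip tile is out of its slot and held tipped back at the hand station. I handed the job in at about 11 s of the 58 s allowed; no verdict is reported.

I gripped the carriage's push post and slid the carriage to the hand-station detent, then let go. Then I gripped the strip above the squares at 30 N, drew it straight up, and tipped it back.

Last checks before handing in:
- **Carriage:** the side camera puts its travel at 240.3 mm, and it had not moved since I let go.
- **Strip angle:** it lay in line with the gripper, whose measured pose puts the glazed normal about 43° from vertical. The face looks up.
- **Strip height and grip:** the underside is about 297 mm above the bench, estimated from the gripper pose. The jaws read 8.1 mm, which is the tile's thickness.
- **Other objects:** the pictures show both squares upright in their slots, and the cup, stamp and pink tile apparently where they were.

No check failed. The only disagreement was in the first carriage readings: after I let go, they differed by 1–3 mm between cameras (109.2 and 112.0 mm, against 110 mm for the station). The start-to-end comparison settled it at 240.3 mm. I took no picture or reading after handing in.

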